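Change the gas manifold over to the standby side

TASK

Change the gas manifold over to its other side. First shut the valve that is now open (its handle lies along the pipe) by turning the handle clockwise, seen from above, a quarter turn fully home against its stop; only then open the other valve fully, counter-clockwise to its stop, so that its handle lies along the pipe. Do not disturb the other things on the bench.

Things in the scene. Friction and masses are not known exactly. Their poses are not given: they have to be found in the camera images.
- manifold: Gas manifold fixed to the bench: aluminium plate 70 x 420 x 8 mm, pipe run along it (y axis, to the robot's left), two like ball valves with lever handles 110 mm either side of the middle (which is open varies), and a mid outlet leg towards the robot with a face-up gauge, 52 mm wide, 85 mm from the run, top 92 mm high. Origin: middle of the plate's underside; x away from the robot.
- duty_axis (a point): On the upright turning axis of the valve OPEN at the start (handle along the pipe), at mid height of the grip sleeve, 115 mm above the table. Does not turn with the handle: y axis along the pipe (to the robot's left), x across it, away from the robot, z up. The brass valve body below is 64 mm long, 43 mm thick, pipe axis 55 mm above the table.
- duty_grip (a point): Centre of the black grip sleeve on the lever handle of the valve OPEN at the start (handle along the pipe): 80 mm long, 22 mm wide, 18 mm high, centre 80 mm out from the turning axis and 115 mm above the table. x axis along the lever, outwards; z up. Under its sweep is only the manifold, at most 75 mm high there.
- duty_handle (a joint): Handle angle of the valve OPEN at the start (handle along the pipe), rad. 0 = shut: lever across the pipe, along the axis point's +x. pi/2 = fully open: lever along the pipe, along the axis point's +y. Grows counter-clockwise from above; hard stops at 0 and pi/2. Stiff: 0.35 N m (4 to 5 N at the sleeve); stays where left. Starts at 1.40 to 1.57.
- standby_axis (a point): On the upright turning axis of the valve SHUT at the start (handle across the pipe), at mid height of the grip sleeve, 115 mm above the table. Does not turn with the handle: y axis along the pipe (to the robot's left), x across it, away from the robot, z up. The brass valve body below is 64 mm long, 43 mm thick, pipe axis 55 mm above the table.
- standby_grip (a point): Centre of the black grip sleeve on the lever handle of the valve SHUT at the start (handle across the pipe): 80 mm long, 22 mm wide, 18 mm high, centre 80 mm out from the turning axis and 115 mm above the table. x axis along the lever, outwards; z up. Under its sweep is only the manifold, at most 75 mm high there.
- standby_handle (a joint): Handle angle of the valve SHUT at the start (handle across the pipe), rad. 0 = shut: lever across the pipe, along the axis point's +x. pi/2 = fully open: lever along the pipe, along the axis point's +y. Grows counter-clockwise from above; hard stops at 0 and pi/2. Stiff: 0.35 N m (4 to 5 N at the sleeve); stays where left. Starts at 0 to 0.12.
- beaker: Loose bystander, not to be disturbed: clear plastic beaker, 77 mm wide, 93 mm high; origin at the centre of its underside.
- timer: Loose bystander, not to be disturbed: hand timer, 66 x 92 x 28 mm; origin at the centre of its underside.
- mini_rack: Loose bystander, not to be disturbed: small tube rack, 52 x 124 x 38 mm; origin at the centre of its underside.

How it is judged:
By the outcome, as a careful person would: the job done as asked, in the order asked, and still so for the second after the job is handed in, with the robot touching nothing.
It also fails if it takes over 56 s, if anything falls off the work surface, if the arm or the gripper's body presses on something with over 40 N, if the wrist force passes 120 N, or if a joint passes its speed limit or range.

ROBOT

A 6-joint arm with a two-finger parallel gripper is mounted at the origin on the work surface; the furniture and walls round the work are solid. World frame = base frame: x ahead of the robot, y to its left, z up, the work surface at z = 0. Lengths are in mm, angles in rad, forces in N, time in s.
With the tool pointing down it reaches from about 325 to 900 mm from the base axis. Payload 3.5 kg.
Tool frame: the origin (TCP) lies at the very end of the fingers, on their centre line; the grasp point (between the pads) lies 19 mm behind it (pinch_z is the distance from the TCP to the grasp point, in mm); x points along the fingers, y is the direction in which the jaws open and shut, and the axes are right-handed (so a half turn about x gives the same grasp; the last joint's range is limited). The gripper opens to 85 mm and grips with 20 to 120 N. Pads are 22 mm wide; open, the fingers measure 114 mm over their backs; the gripper's body (76 mm by 85 mm) begins 54 mm behind the grasp point. The pads swing forward as they close: fully open they stand 13 mm farther back than shut.
Start: joints at [1.04, 0.276, -0.026, 1.268, 0, 1.467], TCP at [259.299, 568.67, 231.313] pointing down, gripper open.
Joint ranges: [-3.12, 3.12], [-0.85, 1.88], [-1.08, 1.24], [-1.95, 2.15], [-1.57, 1.53], [-3.14, 3.14]. Speed limits (rad/s): [2.57, 2.57, 3.14, 3.14, 3.14, 3.14].

INTERFACE

Orientations are given as a unit quaternion [w, x, y, z].
In Python, from rig import * gives the robot as it stands.
- The arm moves only by the tool send_rows, never from a script. Its argument "targets" is a list that holds one entry, the list of rows, each a list of 5 numbers: the shift along the tool's x, y, z in mm, then the turn about the tool's x in degrees, then the opening in per cent of the stroke, from 0 (shut) to 100 (fully open). A call has 1 to 5 rows; each row is the pose to reach, as a shift and turn from the pose commanded when the call began, along the tool's axes at that moment; what a row does not reach only later rows make up. A row lasts 1/10 s, in which the tool goes at most 50 mm and 8.59 degrees, less where a joint would pass 70% of its speed; a pose out of reach is approached as far as the arm can. A call with a gripper value outside its range is refused whole. The fingers move at their own pace and stop on an object; "squeeze" is the grip in N (left out, the last holds). Time passes only in rows, so rows that repeat a pose let the fingers close. It gives the time, the measured TCP pose, the force and the opening at its end, in the units of the state.
- read_state(): the state, without advancing time (a new reading comes with each control period).
- grab_frame(name): name is "scene" or "top" or "wrist"; returns the picture (420x560x3 uint8, red, green, blue); there is no depth.
- camera_info(name): a dict with "mtx" (3x3 intrinsics, pixels), "k1" (the pictures are not rectified: a ray, as slopes to the right and down, at radius r is drawn at 1 + k1 r^2 times it, then the intrinsics apply), "pose" (4x4, takes a point from camera to world coordinates); the wrist camera has in their place "mount" (4x4, takes a point from camera to tool coordinates, whose origin is the TCP and whose axes are the tool frame's). Camera axes: x right, y up, looking along -z (the intrinsics and any distortion apply to the point x, -y, -z); pixel columns grow to the right and rows downward; lengths in mm; the calibration is good to about 2 mm. A picture is of the moment at which its call begins: read the wrist's pose just before it. camera_info takes no time and is no camera call.
- sign_off(): hands the job in, once; it reports no verdict.
Trained networks look in the newest picture that a camera, given by its name, has taken for a name from the list of things; names that differ only in an ending like _2 or _b are one class to them, and where a whole thing is asked for, a point or a joint stands for the part that bears it (a point fixed in the world has none). Each returns a list of dicts, best first, with "confidence" (0 to 1); they miss things now and then, are a little off and sometimes report something else, mostly with a low value. They report only what shows in the picture. A call takes as long as a camera call.
- spot_in(thing, camera): "point" ([column, row] in pixels, amid what is visible of it).
The state is a dict: "time": time; "joint_pos": joint angles; "qvel": joint speeds; "joint_efforts": joint torques, N m; "eef_pos": TCP position; "tool_rot": TCP orientation; "force": force on the tool from outside, world axes, zero at the start; "moment": the same for the moment, N m; "finger_gap": finger opening in mm.
Only numpy, scipy, OpenCV 4.12 (cv2) and the standard library are available. Lean on these libraries where they do the work, as an engineer would, in place of code of your own. Each camera call takes 0.05 s, during which the arm holds its last target. There are 200 camera calls.

## Working session

There is one attempt and no reset: what is moved stays moved. The work goes in short steps, Python scripts to look and compute and a tool call to move; the robot and the scene stay as the last step left them, time stands still between calls to the robot, and variables do not carry over. Pictures are saved under pics/ and viewed, about 8 in all and at most 12, crops included, and the job is handed in when it is done.

Besides the shell and the picture viewer there is one more tool, called after "Request:" by a JSON object that holds its "name" and its "arguments", one argument or row to a line. send_rows: Moves the arm, as the interface text tells. Its arguments: {"type":"object","properties":{"targets":{"type":"array","items":{"type":"array","items":{"type":"array","items":{"type":"number"}}}},"squeeze":{"type":"number"}},"required":["targets"]}

```bash
mkdir -p pics
cat > h.py <<'E'
from rig import *
import numpy as np, cv2
from scipy.spatial.transform import Rotation as R
def T_tool(s):
    q=s["tool_rot"]; T=np.eye(4); T[:3,:3]=R.from_quat([q[1],q[2],q[3],q[0]]).as_matrix(); T[:3,3]=s["eef_pos"]; return T
def pose(name,s=None):
    c=camera_info(name)
    return np.array(c["pose"]) if "pose" in c else T_tool(s)@np.array(c["mount"])
def ray(name,px,s=None):
    c=camera_info(name); K=np.array(c["mtx"]);P=pose(name,s)
    u=cv2.undistortPoints(np.array([[px]],float),K,np.array([c["k1"],0,0,0.]))[0,0]
    return P[:3,3],P[:3,:3]@np.array([u[0],-u[1],-1])
def at_z(name,px,z,s=None):
    o,d=ray(name,px,s); return o+d*(z-o[2])/d[2]
def proj(name,p,s=None):
    c=camera_info(name); P=pose(name,s); q=P[:3,:3].T@(np.array(p,float)-P[:3,3])
    x=np.array([q[0],-q[1]])/-q[2]; x=x*(1+c["k1"]*(x@x)); return np.array(c["mtx"])[:2,:2]@x+np.array(c["mtx"])[:2,2]
def save(img,n): cv2.imwrite("pics/"+n,cv2.cvtColor(img,cv2.COLOR_RGB2BGR))
E
python3 - <<'E'
from h import *
np.set_printoptions(precision=1,suppress=True)
s=read_state();print(s)
for c in ("scene","top"):
    im=grab_frame(c);save(im,c+"1.png");print(c,pose(c)[:3,3])
    for n,z in (("manifold",40),("duty_grip",115),("standby_grip",115),("beaker",45),("timer",14),("mini_rack",19)):
        for d in spot_in(n,c)[:2]: print(c,n,d["point"],round(d["confidence"],2),at_z(c,d["point"],z))
E
```

```text
{'time': 0.0, 'joint_pos': array([ 1. ,  0.3, -0. ,  1.3, -0. ,  1.5]), 'qvel': array([-0., -0., -0., -0.,  0.,  0.]), 'joint_efforts': array([ -0. , -44.6,  29.5,   0. ,  -0. ,   0. ]), 'eef_pos': array([258.9, 568. , 230.1]), 'tool_rot': array([ 0.7,  0.1,  0.7, -0.2]), 'force': array([ 0.1, -0.2, -0.2]), 'moment': array([-0.,  0.,  0.]), 'finger_gap': 85.52274415261384}
scene [-509.6 -722.6  693.3]
scene manifold [284.7, 217.8] 0.7 [407.5 -61.9  40. ]
scene duty_grip [305.3, 188.0] 0.97 [451.7 -93.8 115. ]
scene duty_grip [255.3, 168.7] 0.32 [471.   79.7 115. ]
scene standby_grip [255.7, 169.0] 0.83 [470.1  77.6 115. ]
scene beaker [412.1, 268.3] 0.94 [ 380.8 -415.4   45. ]
scene mini_rack [333.1, 269.1] 0.66 [ 313.6 -260.6   19. ]
top [ 323.5  -67.4 1070.9]
top manifold [251.6, 206.5] 0.63 [431.  -26.1  40. ]
top duty_grip [277.7, 193.6] 0.89 [453.6 -87.7 115. ]
top standby_grip [200.5, 175.5] 0.69 [492.   87.9 115. ]
top beaker [416.2, 224.8] 0.62 [ 392.  -428.7   45. ]
top timer [135.1, 264.2] 0.61 [287.3 256.4  14. ]
top mini_rack [342.2, 265.9] 0.95 [ 289.3 -251.5   19. ]
top mini_rack [250.1, 207.3] 0.74 [431.1 -21.6  19. ]
```

Run:
```python
import cv2
a=cv2.imread("pics/top1.png")[120:320,90:460]
cv2.imwrite("pics/topc.png",cv2.resize(a,None,fx=2.15,fy=2.15,interpolation=cv2.INTER_CUBIC))
```

```text
(no output)
```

View pics/topc.png

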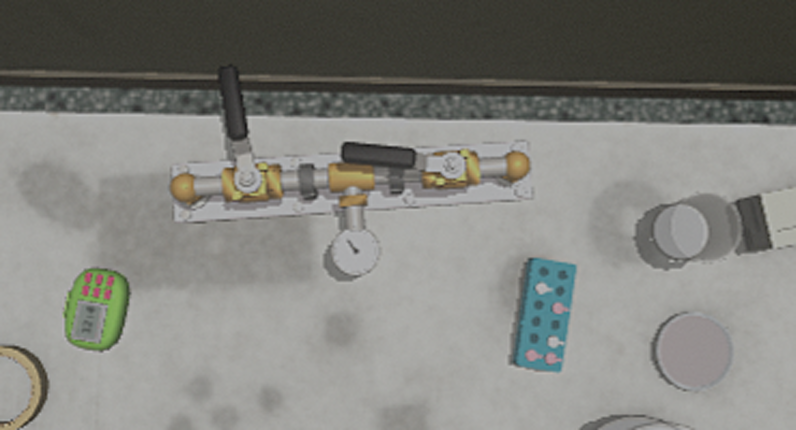

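View pics/scene1.png

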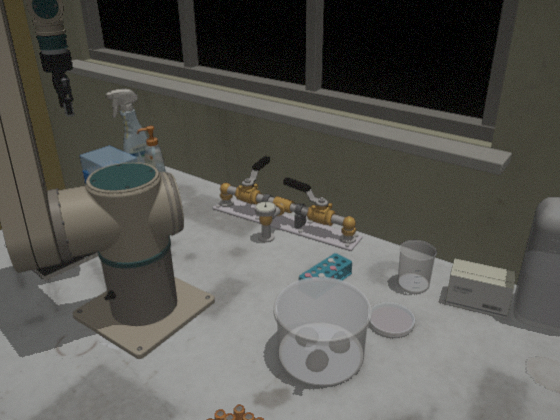

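The pictures show the duty valve on the right, with its pivot at about (300,196) in the full top picture and its lever pointing left along the pipe. The standby valve is on the left, pivot about (205,204), with its lever pointing at the wall and sill. The gauge leg, rack (right) and timer (left) are clear of both sweeps. Next I'll fit the geometry.

Run:
```python
from h import *
np.set_printoptions(precision=1,suppress=True)
f=lambda c,r:(90+c/2.15,120+r/2.15)
for n,p,z in (("d_piv",(452,162),118),("d_far",(343,151),115),("d_near",(414,158),115),("s_piv",(248,178),118),("s_far",(229,68),115),("s_near",(237,138),115),("capL",(183,188),55),("capR",(517,164),55),("gauge",(355,252),92),
 ("plBL",(177,222),8),("plBR",(533,196),8),("plTL",(171,166),8),("plTR",(527,141),8),("bench edge",(300,118),0),("benchL",(10,112),0),("benchR",(780,125),0)):
    print(n,at_z("top",f(*p),z))
# sill front edge: ray top vs scene plane: intersect sill edge heights
for z in (100,150,200,250,300):
    print(z,"top edge lo",at_z("top",f(240,87),z),"hi",at_z("top",f(240,75),z))
for px in ((200,103),(200,115),(200,128),(260,200)):
    print(px,[at_z("scene",px,z) for z in (150,200,250,300)])
```

```text
d_piv [ 450.1 -138.8  118. ]
d_far [460.2 -23.7 115. ]
d_near [454.  -98.8 115. ]
s_piv [429.6  74.7 118. ]
s_far [546.9  98.6 115. ]
s_near [472.1  87.9 115. ]
capL [424.3 155.5  55. ]
capR [ 457.4 -216.9   55. ]
gauge [354.7 -37.7  92. ]
plBL [389.3 171.2   8. ]
plBR [ 426.  -242.7    8. ]
plTL [454.4 180.6   8. ]
plTR [ 491.2 -235.6    8. ]
bench edge [515.2  33.1   0. ]
benchL [516.  371.9   0. ]
benchR [ 517.2 -542.     0. ]
100 top edge lo [529.8  88.8 100. ] hi [542.9  89.2 100. ]
150 top edge lo [519.2  80.8 150. ] hi [531.6  81.1 150. ]
200 top edge lo [508.6  72.7 200. ] hi [520.3  73.1 200. ]
250 top edge lo [498.   64.7 250. ] hi [509.  65. 250.]
300 top edge lo [487.3  56.6 300. ] hi [497.7  56.9 300. ]
(200, 103) [array([728.8, 525.6, 150. ]), array([614.8, 410.7, 200. ]), array([500.9, 295.9, 250. ]), array([386.9, 181. , 300. ])]
(200, 115) [array([635.9, 436.6, 150. ]), array([530.5, 329.9, 200. ]), array([425.1, 223.2, 250. ]), array([319.6, 116.6, 300. ])]
(200, 128) [array([547.6, 352. , 150. ]), array([450.3, 253.1, 200. ]), array([353. , 154.2, 250. ]), array([255.7,  55.3, 300. ])]
(260, 200) [array([286.1, -81.8, 150. ]), array([ 212.9, -140.7,  200. ]), array([ 139.7, -199.7,  250. ]), array([  66.4, -258.7,  300. ])]
```

Run:
```python
from h import *
np.set_printoptions(precision=1,suppress=True)
a=cv2.imread("pics/scene1.png")[80:260,180:400]
cv2.imwrite("pics/scenec.png",cv2.resize(a,None,fx=3.3,fy=3.3,interpolation=cv2.INTER_CUBIC))
for p in ((515,100,0),(515,-200,0),(547,98.6,115),(472,88,115),(460,-24,115),(454,-99,115),(560,0,0),(560,0,250)): print(p,(proj("scene",p)-[180,80])*3.3)
```

```text
(515, 100, 0) [266.1 390.4]
(515, -200, 0) [570.1 493.2]
(547, 98.6, 115) [286.8 256.8]
(472, 88, 115) [241.3 289.8]
(460, -24, 115) [344.5 329.4]
(454, -99, 115) [421.  357.1]
(560, 0, 0) [390.5 401.5]
(560, 0, 250) [392.4 122.4]
```

View pics/scenec.png

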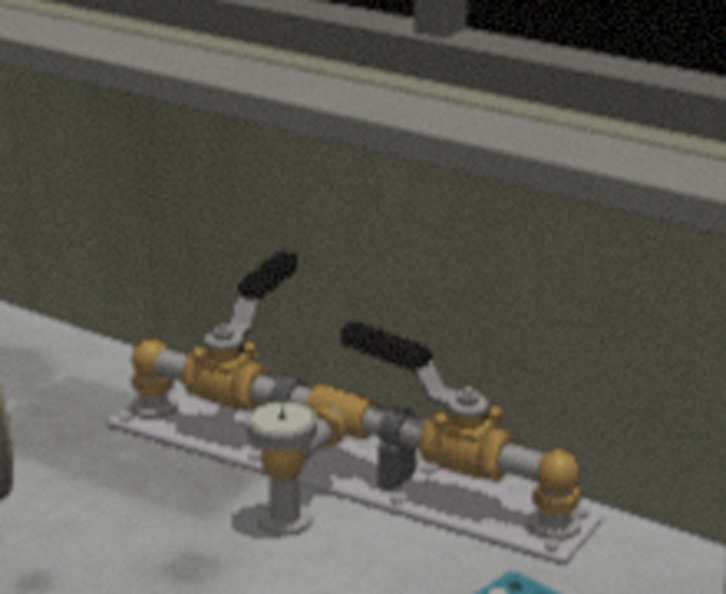

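Run:
```python
from h import *
np.set_printoptions(precision=1,suppress=True)
f=lambda c,r:(90+c/2.15,120+r/2.15)
g=lambda c,r:(180+c/3.3,80+r/3.3)
def tri(t1,t2,s1,s2):  # line = intersection of planes
    o1,a=ray("top",t1);_,b=ray("top",t2);n1=np.cross(a,b)
    o2,a=ray("scene",s1);_,b=ray("scene",s2);n2=np.cross(a,b)
    n1/=np.linalg.norm(n1);n2/=np.linalg.norm(n2)
    d=np.cross(n1,n2);d/=np.linalg.norm(d)
    p=np.linalg.solve([n1,n2,[0,1,0]],[n1@o1,n2@o2,0]);print(p,d)
tri(f(10,112),f(780,125),g(0,302),g(726,545))
tri(f(10,112),f(780,125),g(0,70),g(726,235))  # sill bottom front
tri(f(10,112),f(780,125),g(0,42),g(726,200))  # sill top front
tri(f(10,86),f(780,98),g(0,8),g(726,152))
tri(f(10,74),f(780,88),g(0,2),g(726,145))
im=cv2.imread("pics/top1.png")
print(im[155:182,230].tolist())
im=cv2.imread("pics/scene1.png")
print([(i+90,v) for i,v in enumerate(im[90:135,300].tolist())])
```

```text
[516.7   0.   -1.5] [ 0. -1.  0.]
[469.8   0.  258.7] [-0. -1.  0.]
[465.1   0.  285. ] [-0. -1.  0.]
[483.3   0.  308.8] [ 0. -1.  0.]
[492.7   0.  310.3] [-0. -1.  0.]
[[66, 75, 78], [86, 96, 101], [80, 91, 96], [38, 40, 43], [45, 50, 51], [42, 47, 48], [40, 44, 48], [56, 61, 61], [105, 111, 106], [95, 99, 97], [92, 97, 92], [82, 86, 80], [96, 99, 95], [124, 126, 127], [113, 116, 115], [91, 96, 92], [73, 76, 72], [76, 78, 76], [96, 99, 99], [132, 135, 135], [172, 175, 175], [168, 171, 170], [166, 168, 169], [164, 168, 168], [161, 164, 165], [161, 165, 165], [161, 165, 165]]
[(90, [78, 85, 87]), (91, [57, 59, 60]), (92, [50, 54, 52]), (93, [47, 55, 53]), (94, [55, 56, 55]), (95, [51, 54, 56]), (96, [51, 51, 57]), (97, [57, 60, 59]), (98, [54, 57, 59]), (99, [56, 56, 58]), (100, [50, 56, 55]), (101, [53, 56, 59]), (102, [82, 96, 95]), (103, [106, 122, 124]), (104, [111, 125, 129]), (105, [105, 121, 126]), (106, [97, 112, 114]), (107, [105, 113, 114]), (108, [121, 127, 129]), (109, [121, 127, 130]), (110, [122, 127, 130]), (111, [123, 128, 132]), (112, [122, 129, 131]), (113, [122, 127, 130]), (114, [120, 126, 127]), (115, [119, 124, 128]), (116, [121, 128, 128]), (117, [119, 126, 127]), (118, [104, 109, 110]), (119, [82, 86, 87]), (120, [70, 74, 75]), (121, [66, 71, 74]), (122, [66, 69, 70]), (123, [77, 81, 80]), (124, [73, 75, 76]), (125, [69, 75, 78]), (126, [62, 66, 69]), (127, [61, 67, 68]), (128, [57, 65, 69]), (129, [59, 72, 74]), (130, [62, 71, 72]), (131, [57, 67, 69]), (132, [62, 73, 73]), (133, [61, 72, 71]), (134, [56, 68, 70])]
```

```bash
cat >> h.py <<'E'
def yaw(s):
    z=T_tool(s)[:3,2]; return np.degrees(np.arctan2(z[1],z[0]))
def rows(way,op):
    """way: world [x,y,z,yaw_deg of tool z]; rows relative to the present tool frame (tool x down)"""
    s=read_state();T=T_tool(s);out=[]
    for x,y,z,a in way:
        d=T[:3,:3].T@(np.array([x,y,z])-T[:3,3])
        t=-((a-yaw(s)+180)%360-180)   # tool x is down: yaw grows against it
        out.append([round(float(v),1) for v in (*d,t)]+[op])
    print(out)
E
python3 - <<'E'
from h import *
np.set_printoptions(precision=3,suppress=True)
s=read_state();print(T_tool(s),yaw(s),s["joint_pos"])
print(camera_info("wrist")["mount"])
print(at_z("scene",(155,180),0),at_z("scene",(130,185),0),at_z("scene",(110,190),0))
x,y,z=s["eef_pos"]; 
rows([(x+i/5*(360-x),y+i/5*(380-y),260,yaw(s)-8*i) for i in range(1,6)],0)
E
```

```text
[[  0.      0.415   0.91  259.302]
 [  0.      0.91   -0.415 568.691]
 [ -1.      0.     -0.    231.366]
 [  0.      0.      0.      1.   ]] -24.51223274775826 [ 1.04   0.276 -0.026  1.268  0.     1.467]
[[   0.001    0.273   -0.962 -142.28 ]
 [   1.      -0.       0.001   -0.335]
 [  -0.      -0.962   -0.273  -67.606]
 [   0.       0.       0.       1.   ]]
[424.469 440.4     0.   ] [357.604 475.991   0.   ] [301.683 498.115   0.   ]
[[-28.6, -26.0, 34.0, 8.0, 0], [-28.6, -52.0, 68.0, 16.0, 0], [-28.6, -77.9, 101.9, 24.0, 0], [-28.6, -103.9, 135.9, 32.0, 0], [-28.7, -129.9, 169.9, 40.0, 0]]
```

View pics/top1.png

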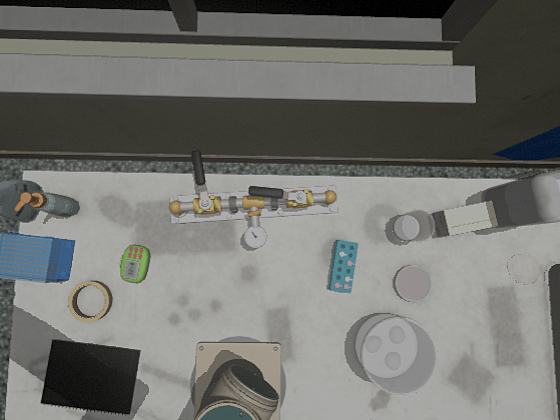

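The full top picture settles it. The bench ends at x≈515, then comes a gap showing the floor, and the wall and sill are well behind that. Bottles and a blue box stand at the left (cols 0–75), so I'll raise the tool before crossing.

Run:
```python
from h import *
np.set_printoptions(precision=1,suppress=True)
def plane(c,a,b):
    o,u=ray(c,a);_,v=ray(c,b);n=np.cross(u,v);n/=np.linalg.norm(n);return n,n@o
n1,d1=plane("top",(20,93),(470,103));n2,d2=plane("scene",(180,91),(400,139))
print("sill edge",np.linalg.solve([n1,n2,[0,1,0]],[d1,d2,0]))
for px in((75,258),(78,205),(35,200)): print(px,at_z("top",px,0),at_z("top",px,150),at_z("top",px,250))
```

```text
sill edge [636.6   0.  219.2]
(75, 258) [300.4 407.9   0. ] [303.6 341.4 150. ] [305.8 297.  250. ]
(78, 205) [432.  408.3   0. ] [416.8 341.7 150. ] [406.6 297.3 250. ]
(35, 200) [442.8 514.3   0. ] [426.1 432.8 150. ] [414.9 378.5 250. ]
```

Request:
{"name": "send_rows", "arguments": {
  "targets": [
    [[-40,0,0,0,0],[-80,0,0,0,0],[-120,0,0,0,0],[-160,0,0,0,0],[-190,0,0,0,0]]
  ],
  "squeeze": 60
}}

```text
time: 1.2
eef_pos: [259.5, 568.9, 424.6]
tool_rot: [0.691, 0.151, 0.691, -0.149]
force: [0.8, 0.3, 0.6]
finger_gap: 12.1
```

Run:
```python
from h import *
s=read_state();x,y,z=s["eef_pos"];a=yaw(s);print(a)
N=14;W=[(x+i/N*(415-x),y+i/N*(-60-y),424-i/N*0,a+i/N*(-5-a)) for i in range(1,N+1)]
rows(W,0)
```

```text
-24.512716590070482
[[0.5, -36.3, 28.7, -1.4, 0], [0.4, -72.5, 57.5, -2.8, 0], [0.3, -108.8, 86.2, -4.2, 0], [0.2, -145.1, 115.0, -5.6, 0], [0.0, -181.3, 143.7, -7.0, 0], [-0.1, -217.6, 172.5, -8.4, 0], [-0.2, -253.9, 201.2, -9.8, 0], [-0.3, -290.1, 230.0, -11.2, 0], [-0.4, -326.4, 258.7, -12.5, 0], [-0.5, -362.7, 287.5, -13.9, 0], [-0.6, -398.9, 316.2, -15.3, 0], [-0.8, -435.2, 345.0, -16.7, 0], [-0.9, -471.5, 373.7, -18.1, 0], [-1.0, -507.7, 402.5, -19.5, 0]]
```

Request:
{"name": "send_rows", "arguments": {
  "targets": [
    [[0,-36,29,0,0],[0,-72,58,0,0],[0,-108,86,0,0],[0,-145,115,0,0],[0,-181,144,0,0]]
  ]
}}

```text
time: 1.7
eef_pos: [315.2, 342.5, 421.5]
tool_rot: [0.691, 0.15, 0.691, -0.15]
force: [1.5, -0.6, 0.1]
finger_gap: 0.3
```

Request:
{"name": "send_rows", "arguments": {
  "targets": [
    [[0,-36,29,0,0],[0,-72,58,0,0],[0,-108,86,0,0],[0,-145,115,0,0],[0,-181,144,0,0]]
  ]
}}

```text
time: 2.2
eef_pos: [371.0, 118.1, 421.7]
tool_rot: [0.691, 0.15, 0.691, -0.15]
force: [1.0, 0.3, -0.5]
finger_gap: -0.1
```

Request:
{"name": "send_rows", "arguments": {
  "targets": [
    [[0,-36,29,-5,0],[0,-72,58,-10,0],[0,-108,86,-15,0],[0,-145,115,-20,0],[0,-145,115,-20,0]]
  ]
}}

```text
time: 2.7
eef_pos: [416.6, -64.5, 420.8]
tool_rot: [0.706, 0.03, 0.706, -0.031]
force: [-0.3, 1.3, -0.1]
finger_gap: -0.0
```

Run:
```python
from h import *
np.set_printoptions(precision=1,suppress=True)
s=read_state();print(s["eef_pos"],yaw(s),s["joint_pos"],s["force"])
im=grab_frame("wrist");
for n in("duty_grip","standby_grip"):
    for d in spot_in(n,"wrist")[:2]: print(n,d["point"],d["confidence"],at_z("wrist",d["point"],115,s))
# overlay model
cx,cy,th=440,-32,np.radians(5.1)
ex=np.array([np.cos(th),np.sin(th)]);ey=np.array([-ex[1],ex[0]])
for k,ang in((-110,np.radians(85.3)),(110,np.radians(8.1))):
    A=np.array([cx,cy])+k*ey
    for r in(0,40,120):
        p=A+r*np.array([np.cos(ang),np.sin(ang)]);q=proj("wrist",(*p,122),s);print(k,r,q)
        if abs(q).max()<2000: cv2.circle(im,tuple(int(v) for v in q),3,(255,0,0),1)
save(im,"w1.png")
```

```text
[416.6 -64.5 420.8] -4.8845464974510024 [-0.3 -0.1 -0.1  1.6 -0.  -0.2] [-0.3  1.3 -0.1]
standby_grip [383.1, 208.8] 0.75 [483.7  84.3 115. ]
standby_grip [163.1, 97.6] 0.45 [ 298.9 -218.7  115. ]
-110 0 [232.2 200.5]
-110 40 [259.1 200.4]
-110 120 [312.8 200.3]
110 0 [380.2 175. ]
110 40 [383.9 201.1]
110 120 [390.9 249.8]
```

View pics/w1.png

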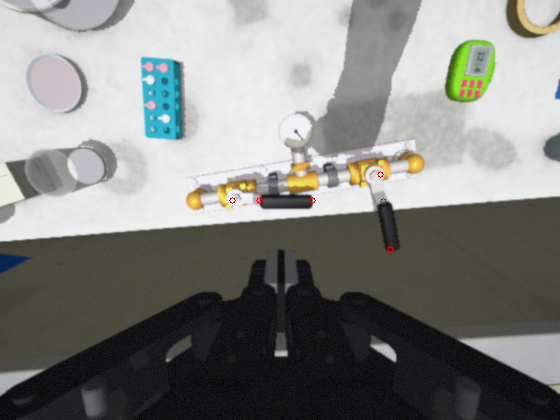

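The wrist overlay fits: the model points fall on both pivots and sleeve ends within about 2 px. The first target is behind the duty lever. I'll descend there and plan the push arc.

Request:
{"name": "send_rows", "arguments": {
  "targets": [
    [[50,-12,-1,0,0],[100,-12,-1,0,0],[150,-12,-1,0,0],[200,-12,-1,0,0],[250,-12,-1,0,0]]
  ]
}}

```text
time: 3.35
eef_pos: [413.6, -69.9, 171.5]
tool_rot: [0.707, 0.027, 0.706, -0.027]
force: [0.7, 0.8, -0.4]
finger_gap: 0.2
```

Request:
{"name": "send_rows", "arguments": {
  "targets": [
    [[30,0,0,0,0],[55,0,0,0,0],[72,0,0,0,0],[72,0,0,0,0],[72,0,0,0,0]]
  ]
}}

```text
time: 3.85
eef_pos: [413.8, -70.5, 101.2]
tool_rot: [0.707, 0.027, 0.707, -0.027]
force: [0.0, 1.2, 0.6]
finger_gap: 0.0
```

```bash
cat >> h.py <<'E'
TH=np.radians(5.1); EY=np.array([-np.sin(TH),np.cos(TH)])
AX={"d":np.array([440,-32])-110*EY,"s":np.array([440,-32])+110*EY}
def arc(v,L,sgn,off,r=62,z=98):
    """finger pose beside lever at valve angle L deg (0 shut): sgn -1 push cw (tool z along push), +1 ccw (tool z against push)"""
    a=np.radians(L)+TH;u=np.array([np.cos(a),np.sin(a)]);p=sgn*np.array([-u[1],u[0]])
    P=AX[v]+r*u-off*p
    return (*P,z,np.degrees(a)-90)
def lever(v,s):
    d=np.array(s["eef_pos"][:2])-AX[v]; return np.degrees(np.arctan2(d[1],d[0])-TH),np.hypot(*d)
E
python3 - <<'E'
from h import *
s=read_state();print(s["eef_pos"],yaw(s),s["force"])
rows([arc("d",80,-1,31),arc("d",80,-1,23),arc("d",75,-1,22),arc("d",68,-1,22),arc("d",60,-1,22)],0)
E
```

```text
[413.82258588 -70.54009214 101.2169872 ] -4.390137409918513 [0.04034697 1.15330784 0.57417496]
[[3.2, -5.8, 10.8, 0.5, 0], [3.2, -5.9, 18.8, 0.5, 0], [3.2, -4.2, 25.3, 5.5, 0], [3.2, -2.8, 33.2, 12.5, 0], [3.2, -2.3, 42.4, 20.5, 0]]
```

Request:
{"name": "send_rows", "arguments": {
  "targets": [
    [[3,-6,11,0.5,0],[3,-6,19,0.5,0],[3,-4,25,5.5,0],[3,-3,33,12.5,0],[3,-2,42,20.5,0]]
  ]
}}

```text
time: 4.35
eef_pos: [454.2, -76.7, 98.1]
tool_rot: [0.688, 0.155, 0.691, -0.155]
force: [-6.8, -0.7, 4.5]
finger_gap: 0.0
```

Run:
```python
from h import *
s=read_state();print(s["eef_pos"],yaw(s),s["force"],lever("d",s))
rows([arc("d",a,-1,22) for a in (52,44,36,28,20)],0)
```

```text
[454.2354575  -76.6658422   98.13420147] -25.34410750929863 [-6.8128485  -0.72856288  4.49019202] (np.float64(80.97123279822708), np.float64(65.05154587850375))
[[0.1, 3.8, 10.1, 7.6, 0], [0.1, 5.1, 19.2, 15.6, 0], [0.0, 5.1, 28.4, 23.6, 0], [-0.0, 3.8, 37.5, 31.6, 0], [-0.1, 1.3, 46.3, 39.6, 0]]
```

Request:
{"name": "send_rows", "arguments": {
  "targets": [
    [[0,4,10,7.5,0],[0,5,19,15.5,0],[0,5,28,23.5,0],[0,4,37.5,31.5,0],[0,1,46,39.5,0]]
  ]
}}

```text
time: 4.85
eef_pos: [496.3, -94.2, 97.6]
tool_rot: [0.595, 0.379, 0.599, -0.379]
force: [-4.3, 3.9, 1.8]
finger_gap: 0.0
```

Run:
```python
from h import *
s=read_state();print(s["eef_pos"],yaw(s),s["force"],lever("d",s))
rows([arc("d",a,-1,22) for a in (13,6,1,-2,-2)],0)
```

```text
[496.33259031 -94.16546349  97.56873165] -64.81464227683983 [-4.27717999  3.89197894  1.82716472] (np.float64(40.41519478167506), np.float64(66.4376811252245))
[[-0.5, 1.9, 8.9, 7.1, 0], [-0.5, 3.2, 16.8, 14.1, 0], [-0.6, 3.5, 22.6, 19.1, 0], [-0.6, 3.4, 26.0, 22.1, 0], [-0.6, 3.4, 26.0, 22.1, 0]]
```

Request:
{"name": "send_rows", "arguments": {
  "targets": [
    [[0,2,9,7,0],[0,3,17,14,0],[0,3,22,19,0],[0,3,25,20,0],[0,3,26,20,0]]
  ]
}}

```text
time: 5.35
eef_pos: [509.7, -113.4, 97.6]
tool_rot: [0.52, 0.477, 0.527, -0.473]
force: [-4.5, 13.6, 6.0]
finger_gap: -0.1
```

Run:
```python
from h import *
s=read_state();print(s["eef_pos"],yaw(s),s["force"],s["moment"],lever("d",s))
```

```text
[ 509.71587382 -113.3584491    97.56941072] -84.46949949379739 [-4.45635175 13.60954333  6.02084112] [ 2.64632658  1.0949548  -0.08965569] (np.float64(20.101268582294338), np.float64(66.24263221478401))
```

Request:
{"name": "send_rows", "arguments": {
  "targets": [
    [[0,0,2,0,0],[0,0,4,0,0],[0,0,5,0,0],[0,0,5,0,0],[0,0,5,0,0]]
  ]
}}

```text
time: 5.85
eef_pos: [509.7, -113.4, 97.6]
tool_rot: [0.518, 0.479, 0.53, -0.47]
force: [-5.2, 25.7, 9.5]
finger_gap: 0.1
```

The force rose from 14 to 26 N with no movement, so the lever is on its stop, and the geometry agrees at about 0°. I'll back off and lift, then check with the wrist camera.

Request:
{"name": "send_rows", "arguments": {
  "targets": [
    [[0,0,-12,0,0],[0,0,-30,0,0],[-50,0,-30,0,0],[-100,0,-30,0,0],[-150,0,-30,0,0]]
  ]
}}

```text
time: 6.35
eef_pos: [509.8, -93.0, 250.1]
tool_rot: [0.524, 0.476, 0.523, -0.475]
force: [1.2, -0.9, -1.0]
finger_gap: -0.1
```

Run:
```python
from h import *
s=read_state();print(s["eef_pos"],yaw(s),s["force"],s["joint_pos"])
x,y,z=s["eef_pos"]
rows([(*arc("s",0,1,70)[:2],250,-85)],0)
rows([(430,-35,430,-10)],0)
```

```text
[509.83175426 -92.98030112 250.08749831] -84.51571268917584 [ 1.16371817 -0.880022   -1.02707554] [-3.05003157e-01  7.61799759e-02 -2.27560077e-01  1.26562168e+00
 -3.03423600e-04  1.17007358e+00]
[[-0.0, -1.4, -107.0, 0.5, 0]]
[[-180.1, -73.7, -65.2, -74.5, 0]]
```

Run:
```python
from h import *
s=read_state();w=grab_frame("wrist");t=grab_frame("scene")
for v,L in(("d",0),("s",3)):
  for r in(0,40,120):
    a=np.radians(L)+TH;P=AX[v]+r*np.array([np.cos(a),np.sin(a)])
    for n,im in(("wrist",w),("scene",t)):
        q=proj(n,(*P,122),s)
        if abs(q).max()<2000: cv2.circle(im,tuple(int(round(k)) for k in q),2,(255,0,0),1)
t=cv2.resize(t[80:260,180:400],(513,420))
save(cv2.resize(np.hstack([w,t]),(800,313)),"c2.png")
```

```text
(no output)
```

View pics/c2.png

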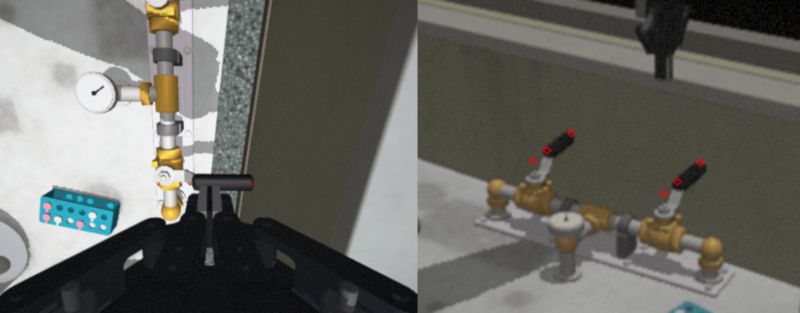

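Both pictures show the duty lever across the pipe, with its sleeve end on the 0° marker. Now the standby valve.

Request:
{"name": "send_rows", "arguments": {
  "targets": [
    [[0,-1,-35,0,0],[0,-1,-70,0,0],[0,-1,-105,0,0],[0,-1,-132,0,0],[0,-1,-132,0,0]]
  ]
}}

```text
time: 6.95
eef_pos: [495.9, 40.8, 248.2]
tool_rot: [0.524, 0.475, 0.524, -0.474]
force: [0.3, -0.1, 0.9]
finger_gap: 0.2
```

Request:
{"name": "send_rows", "arguments": {
  "targets": [
    [[40,0,0,0,0],[80,0,0,0,0],[120,0,0,0,0],[152,0,0,0,0],[152,0,0,0,0]]
  ]
}}

```text
time: 7.45
eef_pos: [491.7, 37.8, 91.4]
tool_rot: [0.521, 0.474, 0.525, -0.478]
force: [-0.2, 0.2, -0.6]
finger_gap: -0.2
```

Run:
```python
from h import *
s=read_state();print(s["eef_pos"],yaw(s),s["force"])
rows([arc("s",3,1,34),arc("s",3,1,24),arc("s",8,1,22),arc("s",15,1,22),arc("s",23,1,22)],0)
```

```text
[491.67250059  37.79534836  91.42175349] -84.57350436704426 [-0.22809419  0.16626088 -0.59428879]
[[-6.6, 6.0, -14.3, -2.7, 0], [-6.6, 5.6, -24.3, -2.7, 0], [-6.6, 6.9, -31.9, -7.7, 0], [-6.6, 8.1, -39.8, -14.7, 0], [-6.6, 8.2, -49.0, -22.7, 0]]
```

Request:
{"name": "send_rows", "arguments": {
  "targets": [
    [[-6,6,-14,-2.5,0],[-6,6,-24,-2.5,0],[-6,7,-32,-7.5,0],[-6,8,-40,-14.5,0],[-6,8,-49,-22.5,0]]
  ]
}}

```text
time: 7.95
eef_pos: [502.9, 87.3, 105.0]
tool_rot: [0.61, 0.363, 0.603, -0.362]
force: [3.4, -5.2, -2.2]
finger_gap: 0.3
```

Run:
```python
from h import *
s=read_state();print(s["eef_pos"],yaw(s),s["force"],lever("s",s))
rows([arc("s",a,1,22) for a in (31,39,47,55,63)],0)
```

```text
[502.93033695  87.33683373 104.95897251] -61.72253589391594 [ 3.36817267 -5.15720473 -2.2297235 ] (np.float64(2.5548887999422543), np.float64(73.36248784609003))
[[6.8, -4.3, -12.5, -7.8, 0], [6.8, -3.1, -21.6, -15.8, 0], [6.7, -3.1, -30.8, -23.8, 0], [6.6, -4.4, -39.9, -31.8, 0], [6.5, -7.0, -48.7, -39.8, 0]]
```

Request:
{"name": "send_rows", "arguments": {
  "targets": [
    [[4,-2,-12,-7.5,0],[5,-3,-21,-15.5,0],[5,-3,-31,-23.5,0],[5,-4,-40,-31.5,0],[5,-7,-49,-39.5,0]]
  ]
}}

```text
time: 8.45
eef_pos: [477.0, 128.7, 101.8]
tool_rot: [0.699, 0.137, 0.688, -0.135]
force: [5.9, -3.0, 1.0]
finger_gap: -0.3
```

Run:
```python
from h import *
s=read_state();print(s["eef_pos"],yaw(s),s["force"],lever("s",s))
rows([arc("s",a,1,22,66) for a in (70,77,84,88,91)],0)
```

```text
[477.03101602 128.73220778 101.77010203] -22.174626748108384 [ 5.94563778 -3.01280738  0.97321864] (np.float64(42.44700178957713), np.float64(69.34876658920649))
[[3.6, 3.2, -10.6, -7.3, 0], [3.5, 4.3, -19.0, -14.3, 0], [3.4, 4.4, -27.5, -21.3, 0], [3.3, 4.0, -32.4, -25.3, 0], [3.2, 3.5, -36.0, -28.3, 0]]
```

Request:
{"name": "send_rows", "arguments": {
  "targets": [
    [[2,3,-10.5,-7,0],[2,4,-19,-14,0],[2,4,-27.5,-21,0],[2,4,-32,-25,0],[2,4,-36,-27,0]]
  ]
}}

```text
time: 8.95
eef_pos: [449.9, 145.0, 100.4]
tool_rot: [0.716, -0.03, 0.697, 0.026]
force: [21.6, -8.4, -10.0]
finger_gap: -0.2
```

Run:
```python
from h import *
s=read_state();print(s["eef_pos"],yaw(s),s["force"],lever("s",s))
```

```text
[449.92811356 144.96334062 100.38286517] 4.5960692293306415 [21.59025827 -8.36699784 -9.97315992] (np.float64(68.60180828194754), np.float64(70.22070206339377))
```

Request:
{"name": "send_rows", "arguments": {
  "targets": [
    [[0,0,-1,0,0],[0,0,-2,0,0],[0,0,-3,0,0],[0,0,-3,0,0],[0,0,-3,0,0]]
  ]
}}

```text
time: 9.45
eef_pos: [450.0, 145.0, 100.6]
tool_rot: [0.717, -0.029, 0.696, 0.026]
force: [22.6, -7.0, -13.3]
finger_gap: -0.1
```

Run:
```python
from h import *
s=read_state();print(s["eef_pos"],yaw(s),s["force"],lever("s",s))
```

```text
[449.96923204 145.03760765 100.56013237] 4.427508900422507 [ 22.6029484   -7.00000917 -13.25425579] (np.float64(68.5866300936743), np.float64(70.30352641436862))
```

It's at its stop: there was no motion under about 23 N. I'll back off, lift and inspect.

Request:
{"name": "send_rows", "arguments": {
  "targets": [
    [[0,0,12,0,0],[0,0,30,0,0],[-50,0,30,0,0],[-100,0,30,0,0],[-150,0,30,0,0]]
  ]
}}

```text
time: 9.95
eef_pos: [465.3, 148.5, 248.6]
tool_rot: [0.708, -0.028, 0.706, 0.028]
force: [1.4, -0.0, 0.4]
finger_gap: 0.1
```

Request:
{"name": "send_rows", "arguments": {
  "targets": [
    [[-50,-40,-10,0,0],[-100,-80,-20,0,0],[-150,-120,-30,0,0],[-170,-160,-40,0,0],[-170,-160,-40,0,0]]
  ]
}}

```text
time: 10.45
eef_pos: [437.6, -16.0, 420.0]
tool_rot: [0.709, -0.029, 0.704, 0.027]
force: [1.3, 0.5, 0.8]
finger_gap: -0.1
```

Run:
```python
from h import *
np.set_printoptions(precision=1,suppress=True)
s=read_state();print(s["eef_pos"],s["force"]);w=grab_frame("wrist");t=grab_frame("scene");raw=w.copy()
for v,L in(("d",0),("s",90)):
  for r in(0,40,120):
    a=np.radians(L)+TH;P=AX[v]+r*np.array([np.cos(a),np.sin(a)])
    q=proj("wrist",(*P,122),s);cv2.circle(w,tuple(int(round(k)) for k in q),2,(255,0,0),1)
save(w,"w3.png")
for n,z in(("beaker",45),("timer",14),("mini_rack",19),("duty_grip",115),("standby_grip",115)):
  for d in spot_in(n,"wrist")[:1]+[0]:
    if d: print(n,round(d["confidence"],2),at_z("wrist",d["point"],z,s))
```

```text
[437.6 -16.  420. ] [1.3 0.5 0.8]
beaker 0.92 [ 384.7 -425.2   45. ]
timer 0.75 [288.5 254.5  14. ]
mini_rack 0.59 [ 288.5 -251.6   19. ]
duty_grip 0.81 [ 505.4 -135.3  115. ]
standby_grip 0.89 [426.3 132.3 115. ]
```

View pics/w3.png

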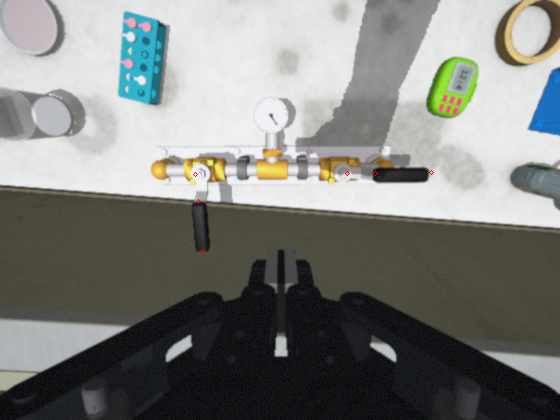

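The duty lever lies across the pipe and the standby lever along it, with the sleeve at (374–428,175). That is 2–3 px below its marker, so I'll measure both angles.

Run:
```python
from h import *
np.set_printoptions(precision=1,suppress=True)
s=read_state();w=grab_frame("wrist");g=w.max(2)
def sleeve(x0,x1,y0,y1,bg=45):
    m=np.zeros(g.shape,np.uint8);m[y0:y1,x0:x1]=g[y0:y1,x0:x1]<bg
    n,l,st,_=cv2.connectedComponentsWithStats(m);k=1+st[1:,4].argmax();print(st[k])
    yy,xx=np.where(l==k);P=np.array([at_z("wrist",(float(a),float(b)),118,s)[:2] for a,b in zip(xx,yy)])
    vx,vy,cx,cy=cv2.fitLine(P.astype(np.float32),cv2.DIST_L2,0,.01,.01).ravel();print("centre",cx,cy,"world angle",np.degrees(np.arctan2(vy,vx)))
for bg in(30,40):sleeve(355,450,150,195,bg);sleeve(180,225,195,262,bg)
hsv=cv2.cvtColor(w,cv2.COLOR_RGB2HSV);o=cv2.inRange(hsv,(10,110,60),(28,255,255));o[:140]=0;o[200:]=0
n,l,st,c=cv2.connectedComponentsWithStats(o)
for i in range(1,n):
    if st[i,4]>60: print(st[i],c[i],at_z("wrist",c[i],55,s))
save(cv2.resize(w[130:270,130:450],None,fx=2.5,fy=2.5,interpolation=cv2.INTER_CUBIC),"w4.png")
```

```text
[373 171  20  11  78]
centre 426.5166 125.95909 world angle -62.733486
[194 206  12  46 103]
centre 526.41644 -126.66065 world angle 6.7286353
[372 171  55  13 365]
centre 426.1745 153.49628 world angle -87.42408
[190 206  17  49 202]
centre 528.4015 -127.263176 world angle 7.88791
[261 152  19   8 124] [269.6 155. ] [416.3 -35.   55. ]
[148 161  21  21 257] [156.6 171. ] [ 457.4 -218.3   55. ]
[181 160  42  24 522] [204.2 170.2] [ 449.6 -140.6   55. ]
[318 160  41  26 506] [332.6 168.9] [430.6  69.8  55. ]
[372 160  21  11 141] [382.7 165.7] [418.9 150.9  55. ]
[255 163  31  19 528] [270.2 172.1] [444.  -32.1  55. ]
```

View pics/w4.png

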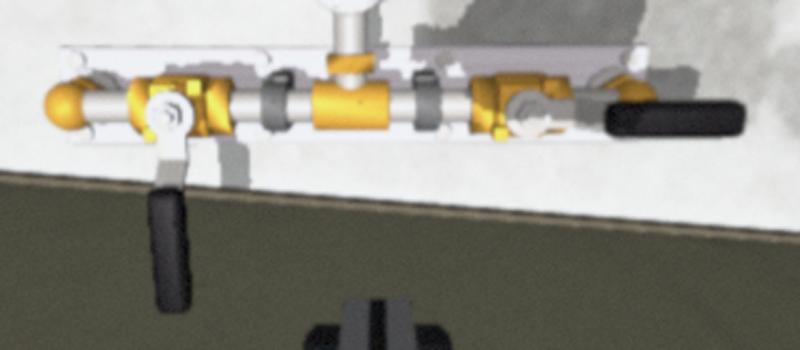

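Run:
```python
from h import *
s=read_state()
f=lambda c,r:(130+(c+.5)/2.5-.5,130+(r+.5)/2.5-.5)
def ang(n,a,b,z):
    p,q=at_z("wrist",f(*a),z,s),at_z("wrist",f(*b),z,s);d=q-p;print(n,p[:2].round(1),q[:2].round(1),"ang %.1f len %.0f"%(np.degrees(np.arctan2(d[1],d[0])),np.hypot(*d[:2])))
ang("plate far",(75,142),(455,142),8);ang("plate near",(60,46),(648,46),8);ang("pipe",(110,104),(450,104),55)
ang("duty",(166.5,190),(173.5,311),115);ang("duty piv-tip",(169,113),(173.5,311),118)
ang("stby",(606,119),(745,118),115);ang("stby piv-tip",(530,113),(745,118),118)
ang("stby lower edge",(612,136),(738,134),110);ang("stby upper edge",(612,102),(738,102),110)
```

```text
plate far [ 493.2 -231.9] [470.8  44.4] ang 94.6 len 277
plate near [ 425.1 -240.4] [391.8 172.4] ang 94.6 len 414
pipe [ 455.2 -190.2] [437.1  32.8] ang 94.6 len 224
duty [ 493.9 -137.2] [ 572.  -132.4] ang 3.5 len 78
duty piv-tip [ 446.9 -135.2] [ 570.6 -131.6] ang 1.6 len 124
stby [430.6 117.9] [423.7 197.9] ang 94.9 len 80
stby piv-tip [430.1  72.7] [423.3 196.4] ang 93.2 len 124
stby lower edge [441.  124.6] [434.  198.3] ang 95.4 len 74
stby upper edge [421.1 121.3] [415.3 194.3] ang 94.5 len 73
```

The pipe lies at 94.6°. The standby sleeve is at 94.9° (fully open) and the duty sleeve at 3.5° against an ideal 4.6° (shut). Both are within measuring error, so I'm handing in.

```bash
python3 -c "
from rig import *
print(read_state()['time'],sign_off())"
```

```text
the job is handed in; nothing more can be done
10.85 None
```

The manifold is changed over. I shut the duty valve (the right-hand one) clockwise to its stop first, then opened the standby valve (left-hand) counter-clockwise to its stop. I pushed each lever with the closed fingers, then lifted the tool clear. I handed the job in at about 11 s, and it reports no verdict.

- **Stops:** each lever stayed still under extra push. The force was about 26 N on the duty lever and 23 N on the standby lever, well under the limits.
- **Final wrist picture:** the standby sleeve lies at 94.9° and the pipe at 94.6°, so it is along the pipe. The duty sleeve lies at 3.5° against an ideal 4.6°. Lines from pivot to lever tip, read by hand, came out 1–3° lower for both levers. I put that down to pixel error.
- **Bystanders:** the rack and timer measured within 2 mm of where they started. The beaker differed by about 8 mm between the top and wrist camera readings. I took that as network and viewing-angle error, since the arm never went near it.

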